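# Slide the saucepan back over its burner and turn its handle in

### The arm

A 7-joint arm with a two-finger parallel gripper is mounted at the origin on the work surface. World frame = base frame: x ahead of the robot, y to its left, z up, the work surface at z = 0. Lengths are in m, angles in rad, forces in N, time in s.
With the tool pointing down it reaches from about 0.4 to 0.75 m from the base axis. Payload 19.5 kg.
Tool frame: the origin (TCP) lies on the centre line of the jaws, within the pads' length; the fingertips stand 25 mm ahead of it and the grasp point (between the pads) lies 6 mm ahead of it (r.tip_extent is the distance from the TCP to the fingertips, in m); z points along the fingers, y is the line along which they close (so a half turn about z gives the same grasp; the last joint's range is limited). The gripper opens to 85 mm and grips with 20 to 120 N. Pads are 22 mm wide; open, the fingers measure 114 mm over their backs; the gripper's body (76 mm by 85 mm) begins 54 mm behind the grasp point. The pads swing forward as they close: fully open they stand 13 mm farther back than shut.
Start: joints at [-1.212, 0.707, -0.028, 1.485, 0.022, 0.951, -0.075], TCP at [0.224, 0.529, 0.256] pointing down, gripper open.
Joint ranges: [-2.71, 2.71], [-0.32, 2.16], [-1.57, 1.52], [0, 2.45], [-1.46, 4.6], [0, 2.02], [-2.83, 2.83]. Speed limits (rad/s): [1.89, 1.89, 2.57, 2.57, 3.01, 3.01, 3.01].

### API

Orientations are given as a rotation vector (axis times angle).
In Python, from rig import r gives the robot as it stands.
- The arm moves only by the tool carry_out, never from a script. Its argument "moves" is a list of rows, each a list of 7 numbers: the turn, a rotation vector about the tool's x, y, z in degrees, then the shift along the tool's x, y, z in cm, then the finger opening in cm, from 0 to 8.54. In form: [[ax, ay, az, x, y, z, fingers], ...]. A call has 1 to 5 rows; each row is the pose to reach, as a shift and turn from the pose commanded when the call began, along the tool's axes at that moment; what a row does not reach only later rows make up. A row lasts 1/12 s, in which the tool goes at most 41.7 mm and 7.16 degrees, less where a joint would pass 70% of its speed; a pose out of reach is approached as far as the arm can. A call with a gripper value outside its range is refused whole. The fingers move at their own pace and stop on an object; "squeeze" is the grip in N (left out, the last holds). Time passes only in rows, so rows that repeat a pose let the fingers close. It gives the time, the measured TCP pose, the force, the opening and the grip force at its end, in the units of the state.
- r.read_state(): the state, without advancing time (a new reading comes with each control period).
- r.read_camera(name): name is "scene" or "top" or "wrist"; returns (picture, depth): 420x560x3 uint8, blue, green, red; 420x560 float32, m along the optical axis (not along the pixel's ray), 0 where there is no reading.
- r.camera_info(name): a dict with "mtx" (3x3 intrinsics, pixels), "R" (3x3) and "t" (3): a world point X has camera coordinates R X + t. Camera axes: x right, y down, z forward; pixel columns grow to the right and rows downward; lengths in m; the calibration is good to about 2 mm. A picture is of the moment at which its call begins: read the wrist's pose just before it. camera_info takes no time and is no camera call; for the wrist camera it gives the pose at the moment of the call.
- r.close_job(): hands the job in; it is judged then, once.
The state is a dict: "time": time; "qpos": joint angles; "joint_velocities": joint speeds; "tau": joint torques, N m; "tcp_pos": TCP position; "tcp_rot": TCP orientation; "wrist_force": force on the tool from outside, world axes, zero at the start; "torque": the same for the moment, N m; "width": finger opening in m; "grasp_force": force on a finger pad.
Only numpy, scipy, OpenCV 4.12 (cv2) and the standard library are available. Lean on these libraries where they do the work, as an engineer would, in place of code of your own. Each camera call takes 0.05 s, during which the arm holds its last target. There are 200 camera calls.

### The job

The lidded saucepan has been left too far forward on the gas hob with its handle sticking out over the front edge. Using only gentle pushes of the fingers, slide it along the pan supports until it stands centred over the free burner with its handle turned to the side, parallel to the front edge of the hob and pointing away from the casserole. Do not grip or lift the saucepan or its lid; keep the lid on, and leave the casserole, pepper mill, oil bottle and mug where they are.

Things in the scene. Friction and masses are not known exactly. Their poses are not given: they have to be found in the camera images.
- hob: Stainless-steel two-burner gas hob, fixed, 380 mm deep (its x) by 720 wide (its y). Origin: centre of its underside, on the worktop; x points to its back, away from the robot, z up; front edge at x = -190 mm. Black cast-iron pan supports form one level grid 50 mm above the worktop, over x -165 to +165, y -317 to +317 mm. Two knobs on the front lip, at x -178, y -30 and +30 mm, are lower (32 mm).
- free_burner: The burner with nothing centred over it, 92 mm across, fixed under the pan supports (its cap ends 35 mm above the worktop). Origin on its vertical axis, 9 mm above the worktop. It lies 160 mm to the left or to the right of the hob's middle (changes from start to start), at x = +20 mm of the hob.
- other_burner: The same kind of burner, on the other side of the hob, with the casserole standing over it. Origin on its vertical axis.
- saucepan: White enamel saucepan, loose on the pan supports: outside diameter 160 mm (144 at the foot), 85 mm high, about 0.7 kg without lid; a push of some 3 to 8 N slides it. Origin: centre of its underside, 50 mm above the worktop; x points along its one handle, z up. At the start the handle points roughly to the robot.
- handle_end (a point): Middle of the outer end of the saucepan's handle, 190 mm from the saucepan's axis, 66 mm above its foot. The handle is a steel neck 16 mm wide from 80 to 108 mm from the axis, then a straight wooden grip 24 mm wide and 18 mm thick (high) from 108 to 190 mm; its middle line is level, 66 mm above the foot.
- lid: Loose enamel lid, 155 mm across, with a steel rim and a wooden knob 34 mm across that ends 29 mm above the rim; it sits in the mouth of the saucepan. Origin: on its axis, at the level of the saucepan's rim (85 mm above the saucepan's foot).
- casserole: White enamel casserole with a glass lid, 180 mm across, 105 mm high to the lid, 130 mm to the top of its knob, with two wooden loop handles reaching 118 mm from its axis on its x and -x sides; loose, stands over the other burner; leave alone. Origin: centre of its underside.
- pepper_mill: Dark wooden pepper mill, 54 mm across, 172 mm high, loose on the worktop beside the hob; leave alone. Origin: centre of its underside.
- oil_bottle: Green glass oil bottle with a black cap, 62 mm across, 200 mm high, loose on the worktop beside the hob; leave alone. Origin: centre of its underside.
- mug: Blue mug, 80 mm across, 90 mm high, loose on the worktop in front of the hob; leave alone. Origin: centre of its underside.
There are look-alikes about, which are no part of the job. What is meant by the lid is not black or orange, and is the larger of those in its own colour.

How it is judged:
By the outcome, as a careful person would: the job done as asked, in the order asked, and still so for the second after the job is handed in, with the robot touching nothing.
It also fails if it takes over 72 s, if anything falls off the work surface, if the arm or the gripper's body presses on something with over 40 N, if the wrist force passes 120 N, or if a joint passes its speed limit or range.

## Working session

There is one attempt and no reset: what is moved stays moved. The work goes in short steps, Python scripts to look and compute and a tool call to move; the robot and the scene stay as the last step left them, time stands still between calls to the robot, and variables do not carry over. Pictures are saved under pics/ and viewed, at most 10 in all, crops included, and the job is handed in when it is done.

Besides the shell and the picture viewer there is one more tool, called after "Call:" in YAML: its name, and indented under it one key for each argument. carry_out: Moves the arm, as the interface text tells. Its arguments: {"type":"object","properties":{"moves":{"type":"array","items":{"type":"array","items":{"type":"number"}}},"squeeze":{"type":"number"}},"required":["moves"]}

```bash
mkdir -p pics; ls; python3 - <<'E'
from rig import r
import cv2,numpy as np
s=r.read_state();print({k:np.round(v,3) for k,v in s.items()}, r.tip_extent)
for n in("top","scene"):
    p,d=r.read_camera(n);cv2.imwrite(f"pics/{n}0.png",p);np.savez(f"{n}0.npz",p=p,d=d)
    i=r.camera_info(n);print(n,i)
E
```

```text
pics
{'time': np.float64(0.0), 'qpos': array([-1.212,  0.707, -0.028,  1.485,  0.022,  0.951, -0.075]), 'joint_velocities': array([-0.   ,  0.   , -0.   ,  0.001,  0.002, -0.   ,  0.   ]), 'tau': array([-0.0000e+00, -8.8321e+01,  1.2350e+00, -2.3617e+01,  1.7000e-02,
        6.0000e-03, -0.0000e+00]), 'tcp_pos': array([0.224, 0.529, 0.256]), 'tcp_rot': array([-6.250e-01, -3.079e+00,  2.000e-03]), 'wrist_force': array([ 0.257, -1.134, -0.291]), 'torque': array([ 0.007, -0.026,  0.061]), 'grasp_force': np.float64(0.0), 'width': np.float64(0.086)} 0.025
top {'mtx': array([[393.66738733,   0.        , 277.90942781],
       [  0.        , 393.66738733, 204.23804879],
       [  0.        ,   0.        ,   1.        ]]), 'R': array([[-0.01159969, -0.99988897, -0.00935358],
       [-0.98287105,  0.01312189, -0.18382684],
       [ 0.18392917,  0.00706103, -0.98291414]]), 't': array([0.01815371, 0.48254082, 1.33061578])}
scene {'mtx': array([[382.10717802,   0.        , 277.61484286],
       [  0.        , 382.10717802, 208.20368266],
       [  0.        ,   0.        ,   1.        ]]), 'R': array([[-0.39324651,  0.91939072, -0.00882588],
       [ 0.65153687,  0.27187995, -0.70822383],
       [-0.64873484, -0.28425693, -0.70593279]]), 't': array([ 0.18888126, -0.25502684,  1.4500448 ])}
```

View pics/top0.png

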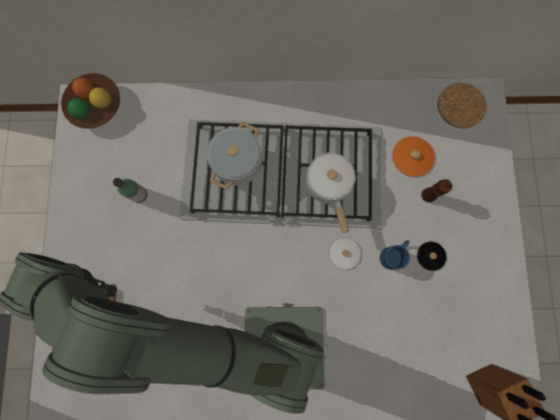

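View pics/scene0.png

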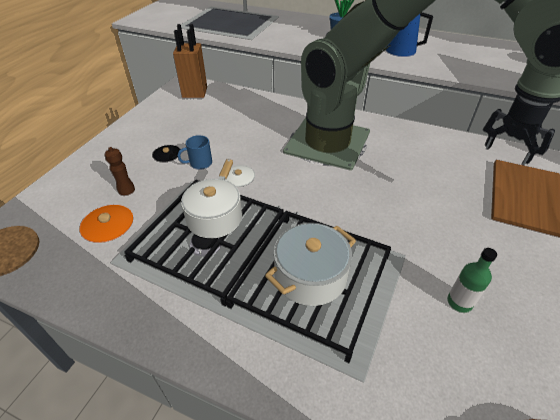

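The top view shows the casserole on the left burner at about (233,152) and the saucepan at (331,177), with its handle end at (343,228). The free burner is therefore on the right (-y), and the handle must end up pointing to -y. The mug (395,258), the small white lid (346,254), the orange lid (414,156) and the pepper mill (430,195) stand nearby.

```bash
cat > h.py <<'E'
from rig import r
import cv2,numpy as np
from scipy.optimize import least_squares
def cloud(n,d,i=None):
    i=i or r.camera_info(n);K=i["mtx"];v,u=np.indices(d.shape)
    c=np.stack([(u-K[0,2])/K[0,0]*d,(v-K[1,2])/K[1,1]*d,d],-1)
    X=(c-i["t"])@i["R"]; X[d==0]=np.nan; return X
def circ(P,rad=None):
    f=lambda q:np.hypot(P[:,0]-q[0],P[:,1]-q[1])-(q[2] if rad is None else rad)
    q0=[*np.median(P[:,:2],0),rad or .08]
    return least_squares(f,q0,loss="soft_l1",f_scale=.002).x
def ray(n,u,v,z):
    i=r.camera_info(n);K=i["mtx"];D=i["R"].T@np.linalg.inv(K)@[u,v,1];C=-i["R"].T@i["t"]
    return C+D*(z-C[2])/D[2]
E
python3 - <<'E'
from h import *
for n in("top","scene"):
    f=np.load(n+"0.npz");p,d=f["p"],f["d"];X=cloud(n,d);hsv=cv2.cvtColor(p,cv2.COLOR_BGR2HSV)
    z=X[...,2]
    print(n,"table z",np.nanmedian(z))
    # black supports at z~.05
    m=(hsv[...,2]<60)&(abs(z-.05)<.012)&(X[...,0]>.3)
    m=m.astype(np.uint8);P=X[m>0][:,:2].astype(np.float32);print("grid",m.sum(),np.median(X[m>0][:,2]),cv2.minAreaRect(P),np.nanmin(P,0),np.nanmax(P,0))
    print(np.round(cv2.boxPoints(cv2.minAreaRect(P)),3).tolist())
    # high things >.1
    k=((z>.105)&(z<.3)&(X[...,0]>.35)).astype(np.uint8)
    nc,l,st,c=cv2.connectedComponentsWithStats(k)
    for j in range(1,nc):
        if st[j,4]>60:
            Q=X[l==j];print("blob",st[j],np.round(np.median(Q,0),3),"zmax",Q[:,2].max().round(3),np.round(Q.min(0),3),np.round(Q.max(0),3))
    # wooden grip
    w=(hsv[...,0]>8)&(hsv[...,0]<22)&(hsv[...,1]>70)&(z>.09)&(z<.2)
    nc,l,st,c=cv2.connectedComponentsWithStats(w.astype(np.uint8))
    for j in range(1,nc):
        if st[j,4]>20:
            Q=X[l==j];print("wood",np.round(c[j]),st[j,4],np.round(np.median(Q,0),4),cv2.minAreaRect(Q[:,:2].astype(np.float32)))
            
# triangulated check of the scene/top grid corners
for c in[(197,124),(372,129),(371,220),(191,212)]:print(c,ray("top",*c,.05).round(3))
E
```

```text
top table z 0.0003234419475275874
grid 3350 0.0494565927362132 ((0.6386518478393555, 0.13431799411773682), (1.3700885772705078, 0.42396169900894165), 77.54956817626953) [ 0.30091473 -0.5360213 ] [0.9453914 0.7862044]
[[0.2840000092983246, -0.48899999260902405], [0.6980000138282776, -0.5799999833106995], [0.9929999709129333, 0.7580000162124634], [0.5789999961853027, 0.8489999771118164]]
blob [   0    0  560   12 3516] [1.215 0.336 0.123] zmax 0.165 [ 1.208 -1.023  0.105] [1.223 1.031 0.165]
blob [ 206  122   55   68 2585] [0.629 0.154 0.154] zmax 0.185 [0.52  0.068 0.105] [0.753 0.248 0.185]
blob [ 306  153   49   80 2073] [ 0.545 -0.168  0.142] zmax 0.171 [ 0.374 -0.241  0.105] [ 0.638 -0.083  0.171]
blob [112 178  25  20 346] [0.526 0.508 0.139] zmax 0.207 [0.502 0.485 0.105] [0.561 0.546 0.207]
blob [432 179  20  17 236] [ 0.512 -0.52   0.155] zmax 0.179 [ 0.492 -0.547  0.105] [ 0.538 -0.504  0.179]
wood [80. 85.] 203 [0.9142 0.7147 0.0995] ((0.9173341989517212, 0.7163980007171631), (0.058514658361673355, 0.05866086483001709), 74.6865234375)
wood [250. 128.] 82 [0.7342 0.0998 0.131
[... 2510 characters left out ...]
0.1618] ((0.5606241822242737, -0.16325825452804565), (0.03584572672843933, 0.03159865364432335), 34.73269271850586)
wood [346. 235.] 121 [0.5461 0.2144 0.1298] ((0.544397234916687, 0.20939798653125763), (0.06992171704769135, 0.02169409766793251), 54.632076263427734)
wood [313. 244.] 168 [0.6437 0.1586 0.1781] ((0.6342302560806274, 0.15502941608428955), (0.049502041190862656, 0.03180362284183502), 20.106037139892578)
wood [278. 282.] 240 [0.7391 0.1108 0.1298] ((0.7316045165061951, 0.11256509274244308), (0.07362145185470581, 0.03545933589339256), 65.04014587402344)
(197, 124) [0.782 0.302 0.05 ]
(372, 129) [ 0.753 -0.33   0.05 ]
(371, 220) [ 0.422 -0.308  0.05 ]
(191, 212) [0.458 0.314 0.05 ]
```

```bash
python3 - <<'E'
from h import *
a=np.load("top0.npz")["p"][90:270,170:470];cv2.imwrite("pics/topc.png",cv2.resize(a,None,fx=2.66,fy=2.66,interpolation=2))
E
```

```text
(no output)
```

View pics/topc.png

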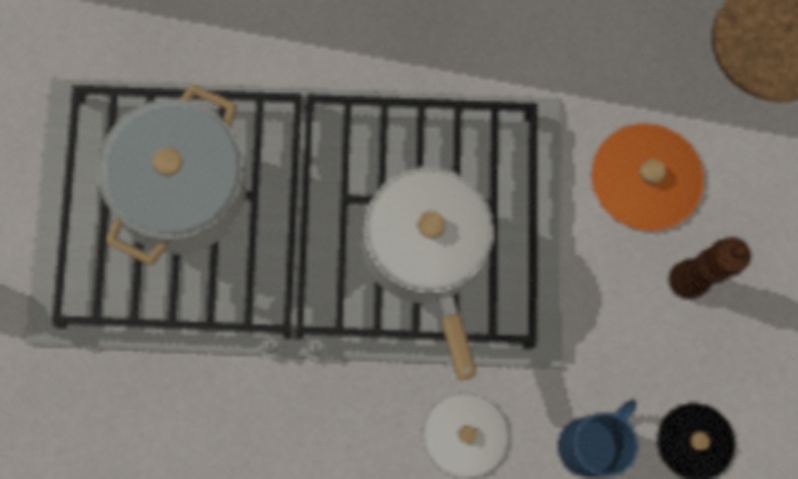

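```bash
cat >> h.py <<'E'
def hobfit(n,p,d):
    X=cloud(n,d);hsv=cv2.cvtColor(p,cv2.COLOR_BGR2HSV);z=X[...,2]
    m=(hsv[...,2]<75)&(abs(z-.048)<.012)&(X[...,0]>.4)&(X[...,0]<.82)&(abs(X[...,1])<.36)
    nc,l,st,c=cv2.connectedComponentsWithStats(cv2.dilate(m.astype(np.uint8),np.ones((3,3))))
    j=1+np.argmax(st[1:,4]);P=X[m&(l==j)][:,:2].astype(np.float32);return P
def pan(n,p,d,near=None):
    X=cloud(n,d);z=X[...,2];hsv=cv2.cvtColor(p,cv2.COLOR_BGR2HSV)
    reg=(X[...,0]>.38)&(X[...,0]<.8)&(X[...,1]<-.02)&(X[...,1]>-.42)
    k=(reg&(z>.128)&(z<.15)&(hsv[...,1]<60)&(hsv[...,2]>90)).astype(np.uint8)
    nc,l,st,c=cv2.connectedComponentsWithStats(k);j=1+np.argmax(st[1:,4])
    co=max(cv2.findContours((l==j).astype(np.uint8),0,1)[0],key=len)[:,0]
    E=np.array([ray(n,u,v,.135) for u,v in co]);c=circ(E)
    w=reg&(hsv[...,0]>8)&(hsv[...,0]<22)&(hsv[...,1]>70)
    kn=X[w&(z>.150)];g=X[w&(z>.105)&(z<.14)]
    return c,kn,g
E
python3 - <<'E'
from h import *
for n in("top","scene"):
    f=np.load(n+"0.npz");p,d=f["p"],f["d"]
    P=hobfit(n,p,d);rc=cv2.minAreaRect(P);print(n,len(P),rc)
    c,kn,g=pan(n,p,d)
    print("rim",c.round(4),"knob",circ(kn,.017).round(4)[:2],kn[:,2].max())
    q=cv2.minAreaRect(g[:,:2].astype(np.float32));print("grip",q)
    v=np.array(q[0])-c[:2];print("dist",np.hypot(*v),"ang",np.degrees(np.arctan2(v[1],v[0])))
    X=cloud(n,d);hsv=cv2.cvtColor(p,cv2.COLOR_BGR2HSV)
    m=(hsv[...,0]>100)&(hsv[...,0]<125)&(hsv[...,1]>110)&(X[...,0]>.2)&(X[...,0]<.6)&(X[...,1]<-.2)&(X[...,1]>-.5)
    print("mug",X[m].min(0).round(3),X[m].max(0).round(3))
    m=(X[...,2]>.09)&(X[...,0]>.4)&(X[...,0]<.6)&(X[...,1]<-.45)&(X[...,1]>-.6);print("mill",X[m].min(0).round(3),X[m].max(0).round(3))
    m=(X[...,2]>.145)&(X[...,2]<.16)&(X[...,0]>.5)&(X[...,0]<.8)&(X[...,1]>.05)&(X[...,1]<.3);Q=X[m];print("cass",Q.min(0).round(3),Q.max(0).round(3))
E
```

```text
top 3477 ((0.607904314994812, -0.0034031271934509277), (0.6320902705192566, 0.33316248655319214), 86.7030029296875)
rim [ 0.5581 -0.1625  0.0784] knob [ 0.5509 -0.1731] 0.17087130070541381
grip ((0.41529539227485657, -0.1966124325990677), (0.07360151410102844, 0.024073084816336632), 14.136363983154297)
dist 0.14680596920717248 ang -166.57157670874932
mug [ 0.26  -0.421 -0.002] [ 0.343 -0.337  0.095]
mill [ 0.492 -0.547  0.092] [ 0.538 -0.504  0.179]
cass [0.549 0.068 0.145] [0.728 0.248 0.16 ]
scene 6453 ((0.6122900247573853, -0.0027486085891723633), (0.6352415680885315, 0.33480924367904663), 86.72402954101562)
rim [ 0.5641 -0.1608  0.0797] knob [ 0.5599 -0.165 ] 0.16644871115235987
grip ((0.41865286231040955, -0.1948195844888687), (0.0755532830953598, 0.02272326499223709), 13.839922904968262)
dist 0.14936210575756584 ang -166.84381724214785
mug [ 0.255 -0.491 -0.   ] [ 0.581 -0.306  0.092]
mill [ 0.498 -0.548  0.09 ] [ 0.546 -0.501  0.173]
cass [0.55  0.067 0.145] [0.732 0.248 0.157]
```

Both views agree:

| Item | Position (m) | Angle |
|---|---|---|
| Hob centre | (0.610, -0.003) | yaw -3.3° |
| Saucepan | (0.561, -0.162) | handle at -166.5° |
| Goal (free burner) | (0.621, -0.164) | handle at -93.3° |

The grip is 0.123 m above the worktop. I'll approach the left side of the handle with the fingers shut.

```bash
cat >> h.py <<'E'
from scipy.spatial.transform import Rotation as R
def rows(wps):
    """wps: (x,y,z,yaw of tool x in deg), tool down -> rows relative to the present pose"""
    s=r.read_state();R0=R.from_rotvec(s["tcp_rot"]);p0=s["tcp_pos"];x=R0.apply([1,0,0])
    print("now",p0.round(4),"yaw",np.degrees(np.arctan2(x[1],x[0])).round(1),"F",s["wrist_force"].round(1),"t",s["time"].round(2),"q",s["qpos"].round(2))
    for w in wps:
        a=np.radians(w[3]);M=np.array([[np.cos(a),np.sin(a),0],[np.sin(a),-np.cos(a),0],[0,0,-1]]).T
        print((R0.inv()*R.from_matrix(M)).as_rotvec(degrees=True).round(1).tolist(),(R0.inv().apply(np.array(w[:3])-p0)*100).round(2).tolist())
E
python3 -c "
from h import *
rows([(.4,.38,.26,157),(.42,.20,.26,140),(.42,0,.26,120),(.39,-.16,.22,103.6)])"
```

```text
Traceback (most recent call last):
  File "h.py", line 34, in rows
    print("now",p0.round(4),"yaw",np.degrees(np.arctan2(x[1],x[0])).round(1),"F",s["wrist_force"].round(1),"t",s["time"].round(2),"q",s["qpos"].round(2))
                                                                                                               ^^^^^^^^^^^^^^^
AttributeError: 'float' object has no attribute 'round'
```

```bash
sed -i 's/s\["time"\].round(2)/round(float(s["time"]),2)/' h.py
python3 -c "
from h import *
rows([(.36,.40,.26,157),(.42,.20,.26,157),(.42,0,.26,157),(.41,-.15,.26,157)])"
```

```text
now [0.2243 0.5293 0.2559] yaw 157.0 F [0.  1.2 0.5] t 0.1 q [-1.21  0.71 -0.03  1.48  0.02  0.95 -0.08]
[-0.1, 0.0, 0.0] [-17.54, -6.61, -0.4]
[-0.1, 0.0, 0.0] [-30.87, -22.68, -0.39]
[-0.1, 0.0, 0.0] [-38.67, -41.09, -0.37]
[-0.1, 0.0, 0.0] [-43.6, -55.3, -0.36]
```

Call:
carry_out:
  moves:
    - [0,0,0,-17.5,-6.6,-0.4,0]
    - [0,0,0,-17.5,-6.6,-0.4,0]
    - [0,0,0,-17.5,-6.6,-0.4,0]
    - [0,0,0,-17.5,-6.6,-0.4,0]
    - [0,0,0,-17.5,-6.6,-0.4,0]

```text
time: 0.52
tcp_pos: [0.3632, 0.3964, 0.2603]
tcp_rot: [0.632, 3.076, -0.003]
wrist_force: [1.4, -0.5, -0.6]
width: 0.0255
grasp_force: 0.0
```

Call:
carry_out:
  moves:
    - [0,0,0,-13.3,-16.1,0,0]
    - [0,0,0,-13.3,-16.1,0,0]
    - [0,0,0,-13.3,-16.1,0,0]
    - [0,0,0,-13.3,-16.1,0,0]
    - [0,0,0,-13.3,-16.1,0,0]

```text
time: 0.93
tcp_pos: [0.4193, 0.1987, 0.2602]
tcp_rot: [-0.625, -3.079, 0.0]
wrist_force: [0.7, -0.1, -1.1]
width: -0.0005
grasp_force: 0.0
```

Call:
carry_out:
  moves:
    - [0,0,0,-7.8,-18.4,0,0]
    - [0,0,0,-7.8,-18.4,0,0]
    - [0,0,0,-7.8,-18.4,0,0]
    - [0,0,0,-7.8,-18.4,0,0]
    - [0,0,0,-7.8,-18.4,0,0]

```text
time: 1.35
tcp_pos: [0.4186, -0.002, 0.2603]
tcp_rot: [-0.628, -3.078, 0.001]
wrist_force: [1.1, 0.5, -0.0]
width: -0.0001
grasp_force: 0.0
```

```bash
python3 -c "
from h import *
rows([(.40,-.11,.24,121),(.392,-.162,.12,103.6)])"
```

```text
now [ 0.4186 -0.002   0.2603] yaw 157.0 F [ 1.1  0.5 -0. ] t 1.35 q [ 0.01  0.48 -0.13  2.    0.1   0.66  0.98]
[-0.0, 0.0, 36.0] [-2.51, -10.66, 2.04]
[-0.0, 0.0, 53.4] [-3.81, -15.75, 14.04]
```

Call:
carry_out:
  moves:
    - [0,0,7,-2.5,-10.6,2,0]
    - [0,0,14,-2.5,-10.6,2,0]
    - [0,0,21,-2.5,-10.6,2,0]
    - [0,0,28,-2.5,-10.6,2,0]
    - [0,0,35,-2.5,-10.6,2,0]

```text
time: 1.77
tcp_pos: [0.4003, -0.1081, 0.24]
tcp_rot: [-1.535, -2.74, 0.001]
wrist_force: [1.4, 0.3, 1.0]
width: -0.0002
grasp_force: 0.0
```

```bash
python3 -c "
from h import *
rows([(.392,-.158,.18,103.6),(.392,-.162,.12,103.6)])"
```

```text
now [ 0.4003 -0.1081  0.24  ] yaw 121.5 F [1.4 0.3 1. ] t 1.77 q [ 0.16  0.51  0.04  2.05 -0.04  0.58  0.78]
[-0.0, -0.0, 17.9] [-3.82, -3.31, 6.0]
[-0.0, -0.0, 17.9] [-4.16, -3.52, 12.0]
```

Call:
carry_out:
  moves:
    - [0,0,7,-3.8,-3.3,2,0]
    - [0,0,14,-3.8,-3.3,4,0]
    - [0,0,17.9,-3.9,-3.4,8,0]
    - [0,0,17.9,-4,-3.5,12,0]
    - [0,0,17.9,-4,-3.5,12,0]

```text
time: 2.18
tcp_pos: [0.3902, -0.1585, 0.1146]
tcp_rot: [-1.927, -2.471, 0.005]
wrist_force: [-0.9, 0.8, 0.3]
width: 0.0
grasp_force: 0.0
```

```bash
cat >> h.py <<'E'
def look(tag,save=True):
    for n in("top","scene"):
        p,d=r.read_camera(n);cv2.imwrite(f"pics/{n}{tag}.png",p);np.savez(f"{n}{tag}.npz",p=p,d=d)
        try:
            c,kn,g=pan(n,p,d);k=circ(kn,.017)[:2]
            (gx,gy),(a,b),an=cv2.minAreaRect(g[:,:2].astype(np.float32));v=np.array([gx,gy])-c[:2]
            L=an if a>b else an+90
            print(n,"rim",c.round(4),"knob",k.round(4),"grip",round(gx,4),round(gy,4),"size",round(a,3),round(b,3),"long",round(L,1),"dist",np.hypot(*v).round(3),"ang",np.degrees(np.arctan2(v[1],v[0])).round(1))
        except Exception as e: print(n,"fail",e)
E
cat > arc.py <<'E'
from h import *
import sys
# arc.py cx cy psi0 psi1 [gap mm] : TCP poses pushing handle, psi = handle direction
cx,cy,a,b=map(float,sys.argv[1:5]);gap=float(sys.argv[5]) if len(sys.argv)>5 else 0
w=[]
for p in np.linspace(a,b,6)[1:]:
    q=np.radians(p);w.append((cx+.165*np.cos(q)+(.023+gap/1e3)*np.sin(q),cy+.165*np.sin(q)-(.023+gap/1e3)*np.cos(q),.12,p+270))
rows(w)
E
python3 -c "
from h import *
look('1')"; python3 arc.py .561 -.162 -166 -152
```

```text
top rim [ 0.5609 -0.162   0.0747] knob [ 0.5744 -0.1816] grip 0.0 0.0 size 0.0 0.0 long 90.0 dist 0.584 ang 163.9
scene rim [ 0.5641 -0.1606  0.0798] knob [ 0.5556 -0.1618] grip 0.4188 -0.1952 size 0.076 0.023 long 13.0 dist 0.149 ang -166.6
now [ 0.3919 -0.1588  0.1206] yaw 104.2 F [0.4 0.9 0.6] t 2.28 q [ 0.28  0.77  0.05  2.16 -0.15  0.22  0.71]
[-0.1, -0.1, -2.6] [-2.91, -0.27, 0.05]
[-0.1, -0.1, -5.4] [-3.72, -0.33, 0.05]
[-0.1, -0.1, -8.2] [-4.54, -0.34, 0.05]
[-0.1, -0.1, -11.0] [-5.35, -0.32, 0.05]
[-0.1, -0.1, -13.8] [-6.16, -0.25, 0.05]
```

Call:
carry_out:
  moves:
    - [0,0,0,-1.2,-0.2,0,0]
    - [0,0,-2.5,-2.2,-0.2,0,0]
    - [0,0,-5,-3.2,-0.3,0,0]
    - [0,0,-8,-4.2,-0.3,0,0]
    - [0,0,-11,-5.2,-0.3,0,0]

```text
time: 2.7
tcp_pos: [0.4031, -0.2109, 0.1237]
tcp_rot: [1.678, 2.651, -0.0]
wrist_force: [-0.4, 0.9, -0.3]
width: -0.0003
grasp_force: 0.5
```

```bash
python3 -c "
from h import *
look('2')"; python3 arc.py .561 -.162 -154 -134
```

```text
top rim [ 0.5604 -0.1637  0.0773] knob [ 0.57   -0.1708] grip 0.0 0.0 size 0.0 0.0 long 90.0 dist 0.584 ang 163.7
scene rim [ 0.5654 -0.1634  0.0799] knob [ 0.5565 -0.1698] grip 0.4269 -0.2267 size 0.08 0.023 long 26.5 dist 0.152 ang -155.5
now [ 0.4031 -0.2116  0.1233] yaw 115.2 F [-0.7  0.4 -0.3] t 2.8 q [ 0.41  0.78  0.01  2.06 -0.02  0.3   0.88]
[0.1, 0.2, -4.8] [-1.32, -0.24, 0.33]
[0.1, 0.2, -8.8] [-2.49, -0.26, 0.34]
[0.1, 0.2, -12.8] [-3.65, -0.2, 0.34]
[0.1, 0.2, -16.8] [-4.8, -0.06, 0.35]
[0.1, 0.2, -20.8] [-5.94, 0.16, 0.35]
```

Call:
carry_out:
  moves:
    - [0,0,-4,-1.2,-0.2,0.2,0]
    - [0,0,-8,-2.4,-0.3,0.3,0]
    - [0,0,-12,-3.6,-0.2,0.3,0]
    - [0,0,-16,-4.8,-0.1,0.3,0]
    - [0,0,-20,-5.9,0.1,0.3,0]

```text
time: 3.22
tcp_pos: [0.4286, -0.2634, 0.1196]
tcp_rot: [1.195, 2.904, -0.002]
wrist_force: [-1.0, 0.0, -1.1]
width: 0.0001
grasp_force: 0.5
```

```bash
python3 -c "
from h import *
look('3')"; python3 arc.py .564 -.168 -135 -115
```

```text
top rim [ 0.5626 -0.1686  0.0786] knob [ 0.5534 -0.1783] grip 0.4838 -0.2503 size 0.004 0.003 long 88.3 dist 0.114 ang -133.9
scene rim [ 0.569  -0.1666  0.0796] knob [ 0.5647 -0.1709] grip 0.4602 -0.2697 size 0.079 0.023 long 42.1 dist 0.15 ang -136.6
now [ 0.4289 -0.2639  0.1192] yaw 135.1 F [ 0.4  0.7 -0.3] t 3.32 q [ 0.53  0.82 -0.08  1.89  0.15  0.43  1.13]
[-0.0, 0.2, -3.9] [-1.63, -0.29, -0.07]
[-0.0, 0.2, -7.9] [-2.79, -0.33, -0.07]
[-0.0, 0.2, -11.9] [-3.95, -0.29, -0.06]
[-0.0, 0.2, -15.9] [-5.11, -0.17, -0.06]
[-0.0, 0.2, -19.9] [-6.25, 0.03, -0.06]
```

Call:
carry_out:
  moves:
    - [0,0,-4,-1.4,-0.2,0,0]
    - [0,0,-8,-2.7,-0.3,0,0]
    - [0,0,-12,-3.9,-0.3,0,0]
    - [0,0,-16,-5.1,-0.2,0,0]
    - [0,0,-20,-6.2,0,0,0]

```text
time: 3.73
tcp_pos: [0.4723, -0.3064, 0.1188]
tcp_rot: [0.676, 3.068, -0.001]
wrist_force: [-0.9, 0.7, 0.7]
width: -0.0
grasp_force: 0.7
```

```bash
python3 -c "
from h import *
look('4')"; python3 arc.py .572 -.171 -116 -94
```

```text
top rim [ 0.5667 -0.1714  0.0784] knob [ 0.5606 -0.1894] grip 0.5176 -0.2832 size 0.015 0.005 long 56.8 dist 0.122 ang -113.7
scene rim [ 0.573  -0.1695  0.0796] knob [ 0.5683 -0.1758] grip 0.5012 -0.3024 size 0.079 0.03 long 63.4 dist 0.151 ang -118.4
now [ 0.4728 -0.3065  0.1185] yaw 155.1 F [ 0.  -0.6 -0.5] t 3.83 q [ 0.62  0.88 -0.2   1.67  0.27  0.61  1.4 ]
[-0.0, 0.1, -3.3] [-1.94, -0.13, -0.15]
[-0.0, 0.1, -7.7] [-3.22, -0.19, -0.15]
[-0.0, 0.1, -12.1] [-4.5, -0.14, -0.15]
[-0.0, 0.1, -16.5] [-5.77, -0.0, -0.15]
[-0.0, 0.1, -20.9] [-7.03, 0.24, -0.14]
```

Call:
carry_out:
  moves:
    - [0,0,-4,-1.4,-0.1,-0.1,0]
    - [0,0,-8,-2.8,-0.2,-0.1,0]
    - [0,0,-12,-4.1,-0.1,-0.1,0]
    - [0,0,-16,-5.4,0,-0.1,0]
    - [0,0,-20,-6.7,0.2,-0.1,0]

```text
time: 4.25
tcp_pos: [0.5337, -0.3322, 0.1192]
tcp_rot: [-0.134, -3.138, 0.0]
wrist_force: [-2.0, 1.1, 0.3]
width: -0.0001
grasp_force: 0.6
```

```bash
python3 -c "
from h import *
look('5')
rows([(.455,-.38,.22,180),(.44,-.16,.22,180)])"
```

```text
top rim [ 0.5733 -0.1729  0.0784] knob [ 0.5714 -0.1912] grip 0.5656 -0.2937 size 0.014 0.033 long 115.7 dist 0.121 ang -93.7
scene rim [ 0.5797 -0.1709  0.0797] knob [ 0.5751 -0.1871] grip 0.5566 -0.3184 size 0.08 0.039 long 82.7 dist 0.149 ang -98.9
now [ 0.5346 -0.332   0.1188] yaw 175.1 F [-0.2 -0.1  0. ] t 4.35 q [ 0.65  0.97 -0.32  1.41  0.36  0.82  1.7 ]
[0.0, 0.0, -4.9] [7.51, -5.46, -10.12]
[0.0, 0.0, -4.9] [10.89, 16.33, -10.12]
```

View pics/scene5.png

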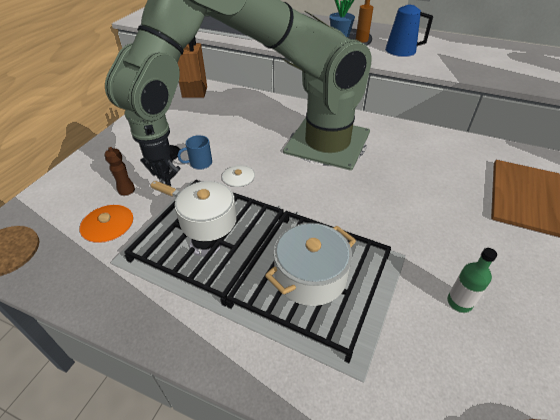

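```bash
python3 -c "
from h import *
rows([(.51,-.332,.14,175.1),(.475,-.25,.20,180),(.475,-.19,.20,189.7),(.475,-.19,.115,189.7)])"
```

```text
now [ 0.5346 -0.332   0.1188] yaw 175.1 F [-0.2 -0.1  0. ] t 4.35 q [ 0.65  0.97 -0.32  1.41  0.36  0.82  1.7 ]
[0.0, 0.0, -0.0] [2.45, -0.21, -2.12]
[0.0, 0.0, -4.9] [6.63, 7.66, -8.12]
[0.0, 0.0, -14.6] [7.14, 13.64, -8.12]
[0.0, 0.0, -14.6] [7.15, 13.64, 0.38]
```

Call:
carry_out:
  moves:
    - [0,0,0,3,-0.2,0,0]
    - [0,0,0,6,0,-3,0]
    - [0,0,-5,7,2,-6.5,4]
    - [0,0,-10,7.1,6,-8.1,8]
    - [0,0,-14.6,7.1,10,-8.1,8.5]

```text
time: 4.77
tcp_pos: [0.4702, -0.2271, 0.2029]
tcp_rot: [-0.259, 3.128, -0.005]
wrist_force: [2.8, 0.9, -0.4]
width: 0.0358
grasp_force: 0.0
```

```bash
python3 -c "
from h import *
look('6')
rows([(.473,-.189,.20,189.7),(.473,-.189,.115,189.7)])"
```

```text
top rim [ 0.5745 -0.1683  0.0755] knob [ 0.564  -0.1868] grip 0.0 0.0 size 0.0 0.0 long 90.0 dist 0.599 ang 163.7
scene rim [ 0.5798 -0.1709  0.0799] knob [ 0.576  -0.1749] grip 0.564 -0.3192 size 0.075 0.023 long 84.7 dist 0.149 ang -96.1
now [ 0.4715 -0.2211  0.2012] yaw -170.0 F [-0.8 -0.8 -0.1] t 4.87 q [ 0.6   0.72 -0.41  1.75  0.39  0.75  1.74]
[0.1, 0.1, 0.3] [-0.71, 3.13, 0.12]
[0.1, 0.1, 0.3] [-0.69, 3.12, 8.62]
```

Call:
carry_out:
  moves:
    - [0,0,0,-0.5,3.1,0,8.5]
    - [0,0,0,-0.5,3.1,2,8.5]
    - [0,0,0,-0.5,3.1,5,8.5]
    - [0,0,0,-0.5,3.1,8.6,8.5]
    - [0,0,0,-0.5,3.1,8.6,8.5]

```text
time: 5.28
tcp_pos: [0.4683, -0.1947, 0.1095]
tcp_rot: [0.26, -3.124, -0.004]
wrist_force: [-1.5, -0.2, -0.7]
width: 0.0853
grasp_force: 0.0
```

```bash
python3 -c "
from h import *
p,d=r.read_camera('scene');cv2.imwrite('pics/s7.png',cv2.resize(p[120:270,120:320],None,fx=3,fy=3))
w=lambda s:(.621-s*.9857,-.164-s*.1685,.115,189.7)
rows([w(.11),w(.1),w(.09),w(.08),w(.076)])"
```

```text
now [ 0.4693 -0.195   0.1123] yaw -170.4 F [-0.1  0.1  1.6] t 5.33 q [ 0.49  0.85 -0.3   1.87  0.48  0.5   1.6 ]
[0.1, -0.3, -0.1] [-4.48, 0.51, -0.29]
[0.1, -0.3, -0.1] [-5.48, 0.52, -0.29]
[0.1, -0.3, -0.1] [-6.48, 0.52, -0.3]
[0.1, -0.3, -0.1] [-7.48, 0.52, -0.3]
[0.1, -0.3, -0.1] [-7.88, 0.52, -0.3]
```

View pics/s7.png

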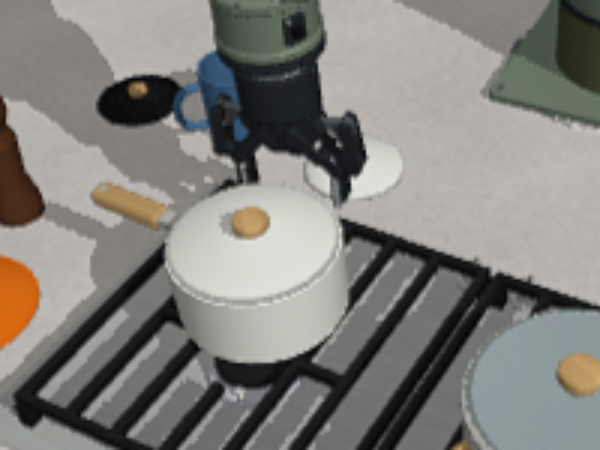

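The crop shows the two open fingers in front of the pan and clear of it, with the handle off to the right. I'll push forward in two stages.

Call:
carry_out:
  moves:
    - [0,0,0,-1.5,0.4,-0.2,8.5]
    - [0,0,0,-3,0.5,-0.3,8.5]
    - [0,0,0,-4,0.5,-0.3,8.5]
    - [0,0,0,-4.8,0.5,-0.3,8.5]
    - [0,0,0,-5.5,0.5,-0.3,8.5]

```text
time: 5.75
tcp_pos: [0.5243, -0.1819, 0.1189]
tcp_rot: [0.262, -3.131, 0.001]
wrist_force: [-6.3, -0.9, 3.2]
width: 0.085
grasp_force: 3.4
```

```bash
python3 -c "
from h import *
look(8)
w=lambda s:(.621-s*.9857,-.164-s*.1685,.115,189.7)
rows([w(.076)])"
```

```text
top fail Initial guess is outside of provided bounds
scene rim [ 0.6073 -0.1665  0.0805] knob [ 0.6011 -0.1695] grip 0.5916 -0.3158 size 0.08 0.025 long 82.6 dist 0.15 ang -96.0
now [ 0.525  -0.1816  0.1186] yaw -170.4 F [-0.4 -0.1 -0.2] t 5.85 q [ 0.45  0.89 -0.33  1.7   0.44  0.63  1.6 ]
[-0.0, 0.1, -0.1] [-2.16, 0.12, 0.36]
  return _methods._mean(a, axis=axis, dtype=dtype,
  ret = um.true_divide(
```

Call:
carry_out:
  moves:
    - [0,0,0,-0.5,0,0.2,8.5]
    - [0,0,0,-1,0,0.2,8.5]
    - [0,0,0,-1.5,0,0.2,8.5]
    - [0,0,0,-1.5,0,0.2,8.5]
    - [0,0,0,1,0,0,8.5]

```text
time: 6.27
tcp_pos: [0.517, -0.1824, 0.1171]
tcp_rot: [-0.267, 3.127, 0.001]
wrist_force: [0.8, -0.4, -0.6]
width: 0.085
grasp_force: 0.0
```

```bash
python3 -c "
from h import *
look(9)
rows([(.5,-.19,.12,189.6),(.50,-.25,.22,177),(.55,-.335,.22,177),(.55,-.335,.12,177)])" 2>&1 | grep -v -i -e warn -e return -e ret
```

```text
top rim [ 0.6196 -0.1611  0.0726] knob [ 0.4801 -0.2468] grip 0.5966 -0.3454 size 0.02 0.016 long 6.3 dist 0.186 ang -97.1
scene rim [ 0.6214 -0.1646  0.0804] knob [ 0.6144 -0.1673] grip 0.606 -0.3134 size 0.078 0.024 long 84.6 dist 0.15 ang -95.9
now [ 0.5121 -0.1845  0.1175] yaw -170.4 F [0.2 0.1 0.7] t 6.37 q [ 0.46  0.88 -0.33  1.74  0.45  0.6   1.6 ]
[-0.0, -0.1, 0.0] [1.29, -0.34, -0.25]
[-0.0, -0.1, 12.6] [2.3, -6.26, -10.25]
[-0.0, -0.1, 12.6] [-1.21, -15.48, -10.24]
[-0.0, -0.1, 12.6] [-1.22, -15.47, -0.25]
```

Call:
carry_out:
  moves:
    - [0,0,0,2,-0.5,-2.5,6]
    - [0,0,0,2.5,-2,-6,3]
    - [0,0,5,2,-5.5,-8.5,0]
    - [0,0,10,0.5,-9,-8.5,0]
    - [0,0,12.6,-0.8,-12.5,-8.5,0]

```text
time: 6.78
tcp_pos: [0.5445, -0.3074, 0.2047]
tcp_rot: [0.088, 3.136, -0.002]
wrist_force: [0.7, 0.6, 0.2]
width: 0.0248
grasp_force: 0.0
```

```bash
python3 -c "
from h import *
look(10)
rows([(.552,-.332,.19,177),(.552,-.332,.12,177)])" 2>&1 | grep -v -i -e warn -e return -e ret
```

```text
top rim [ 0.6163 -0.166   0.0784] knob [ 0.6051 -0.1793] grip 0.607 -0.2962 size 0.036 0.014 long 79.6 dist 0.131 ang -94.1
scene rim [ 0.6214 -0.1646  0.0804] knob [ 0.6174 -0.183 ] grip 0.6057 -0.3129 size 0.078 0.024 long 85.3 dist 0.149 ang -96.1
now [ 0.5447 -0.3101  0.2021] yaw 176.7 F [-1.1  0.6 -0.3] t 6.88 q [ 0.63  0.86 -0.36  1.35  0.33  0.99  1.72]
[-0.1, 0.2, -0.3] [-0.85, -2.14, 1.21]
[-0.1, 0.2, -0.3] [-0.83, -2.12, 8.21]
```

Call:
carry_out:
  moves:
    - [0,0,0,-0.7,-2.1,1,0]
    - [0,0,0,-0.7,-2.1,4,0]
    - [0,0,0,-0.7,-2.1,8.2,0]
    - [0,0,0,-0.7,-2.1,8.2,0]
    - [0,0,0,-0.7,-2.1,8.2,0]

```text
time: 7.3
tcp_pos: [0.5492, -0.3261, 0.1195]
tcp_rot: [-0.078, -3.139, -0.002]
wrist_force: [0.4, 0.3, 2.2]
width: -0.0003
grasp_force: 0.0
```

```bash
python3 -c "
from h import *
rows([(.5835,-.333,.12,177)])"
```

```text
now [ 0.5492 -0.3261  0.1195] yaw 177.1 F [0.4 0.3 2.2] t 7.3 q [ 0.63  0.99 -0.34  1.36  0.37  0.86  1.71]
[0.1, -0.1, 0.1] [-3.46, -0.51, -0.06]
```

Call:
carry_out:
  moves:
    - [0,0,0,-1,-0.2,0,0]
    - [0,0,0,-2,-0.2,0,0]
    - [0,0,0,-2.8,-0.2,0,0]
    - [0,0,0,-3.4,-0.2,0,0]
    - [0,0,0,-3.4,-0.2,0,0]

```text
time: 7.72
tcp_pos: [0.5851, -0.3303, 0.1225]
tcp_rot: [0.078, 3.137, -0.001]
wrist_force: [-0.2, -0.1, 0.1]
width: 0.0
grasp_force: 0.0
```

Call:
carry_out:
  moves:
    - [0,0,0,2,0,0,0]
    - [0,0,0,5,0,-2,0]
    - [0,0,0,8,0,-5,0]
    - [0,0,0,10,0,-9,0]
    - [0,0,0,12,0,-11,0]

```text
time: 8.13
tcp_pos: [0.463, -0.3244, 0.2343]
tcp_rot: [0.079, 3.137, -0.004]
wrist_force: [1.0, -0.5, 1.4]
width: 0.0001
grasp_force: 0.0
```

```bash
python3 -c "
from h import *
look(11)
rows([(.45,-.05,.25,177)])
for n in('top','scene'):
    f=np.load(n+'11.npz');print(n,cv2.minAreaRect(hobfit(n,f['p'],f['d'])))" 2>&1 | grep -v -i -e warn -e return
```

```text
top rim [ 0.6173 -0.1656  0.0784] knob [ 0.5986 -0.1868] grip 0.6086 -0.3152 size 0.074 0.023 long 86.8 dist 0.15 ang -93.3
scene rim [ 0.6225 -0.164   0.0806] knob [ 0.6161 -0.1687] grip 0.6129 -0.3135 size 0.079 0.026 long 87.4 dist 0.15 ang -93.7
now [ 0.4621 -0.3256  0.2354] yaw 177.0 F [ 0.5 -0.2 -0.9] t 8.23 q [ 0.75  0.73 -0.39  1.55  0.33  0.91  1.78]
[-0.3, 0.3, 0.0] [2.64, 27.45, -1.61]
top ((0.6083483099937439, -0.0036911070346832275), (0.6317355036735535, 0.33289647102355957), 86.6559829711914)
scene ((0.6121747493743896, -0.0028510689735412598), (0.6358424425125122, 0.33485135436058044), 86.58391571044922)
```

View pics/scene11.png

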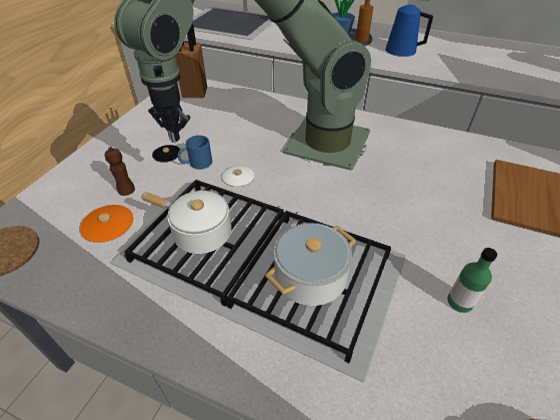

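The saucepan is centred over the free burner, seen at (199,222), with its lid on. The handle points right, parallel to the front edge, with its end at (145,197). Nothing else has moved and the arm is clear.

```bash
python3 -c "
from rig import r
print(r.close_job())"
```

```text
the job is handed in; nothing more can be done
None
```

The saucepan is centred over the free burner to within about 2 mm, its handle parallel to the front edge (within about 0.5°) and pointing away from the casserole, with the lid still on; nothing else appears to have moved, and the job was handed in after about 8 s of robot time.

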